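# Seat the lid of the low wide specimen jar and start the timer

## Task

With the fingertips, gently press the raised lid of the low, wide specimen jar, one of the four jars standing on the bench, straight down until it is fully home, then press the large button of the bench timer to start the setting time, let it spring back up and draw away. The two slim jars are still waiting to be filled, so leave their raised lids as they are: do not touch any other jar or the timer's small button. Nothing is to be picked up or shifted on the bench.

Things in the scene. Friction and masses are not known exactly. Their poses are not given: they have to be found in the camera images.
- jar_wide: the LOW WIDE (one of four jars in a shuffled row on the bench top, behind the timer; the thin jars on the black riser at the far edge are only stock) glass specimen jar with a round black lid, loose; glass 88 mm in diameter and 74 mm tall, origin at the centre of its underside, z up. Its lid stands proud; this is the lid to press home
- lid_wide (a joint): height of the low wide jar's lid above its seat in m: 0 = fully home; it starts 0.007 to 0.011 (standing proud on its cork plug). It slides straight down against a steady drag of about 5 N, stays where it is left, and then meets a hard stop
- lid_wide_top (a point): centre of the top face of the low wide jar's lid (moves with the lid; lid 94 mm in diameter, 12 mm thick, top 86 mm above the bench when home)
- jar_slim: the tall slim glass specimen jar with a round black lid, loose; glass 50 mm in diameter and 120 mm tall, origin at the centre of its underside, z up. Its lid stands proud too and stays so (lid top about 143 mm above the bench)
- lid_slim (a joint): height of the tall slim jar's lid above its seat in m: 0 = fully home; it starts 0.007 to 0.011 (standing proud on its cork plug)
- jar_small: the low slim glass specimen jar with a round black lid, loose; glass 50 mm in diameter and 74 mm tall, origin at the centre of its underside, z up. Its lid stands proud too and stays so
- lid_small (a joint): height of the low slim jar's lid above its seat in m: 0 = fully home; it starts 0.007 to 0.011 (standing proud on its cork plug)
- jar_tall: the tall wide glass specimen jar with a round black lid, loose; glass 88 mm in diameter and 120 mm tall, origin at the centre of its underside, z up. Its lid is closed (top 132 mm above the bench)
- lid_tall (a joint): height of the tall wide jar's lid above its seat in m: starts at 0, fully home
- timer: bench timer, aluminium box 85 x 150 x 40 mm (x, y, z) fixed to the bench, origin at the centre of its underside; a dark display strip on top along its -x edge and two black push buttons along its +x half
- start_top (a point): centre of the top of the timer's LARGE button (start), 34 mm in diameter, 62 mm above the bench, at x +14, y -42 mm in the timer's frame; it sits in a steel collar 50 mm in diameter whose rim is 10 mm below the top
- start (a joint): travel of the large button in m: 0 = up, 0.006 = fully down; sprung, about 4 N takes it fully down and it comes back up by itself
- clear_top (a point): centre of the top of the timer's SMALL button (clear), 18 mm in diameter, same height, at x +14, y +45 mm in the timer's frame; to be left alone
- clear (a joint): travel of the small button in m: 0 = up, 0.006 = fully down
- cork_ring: loose cork ring, 60 mm across, 14 mm tall, left (+y) of the timer; origin at the centre of its underside
- spare_lid: loose spare black lid lying flat, 56 mm across, 12 mm tall, right (-y) of the timer; origin at the centre of its underside
- brush: loose dusting brush lying beyond the jars
- loupe: loose grey magnifier, 44 mm across, 42 mm tall, standing beyond the jars
- specimen_block: loose dark wooden mount, 60 x 45 x 30 mm, beyond the jars

How it is judged:
On the way, in this order (a step that is already met when the one before it is completed fails the run):
1. the low wide jar's lid is pressed fully home (value of joint lid_wide below 0.002 m), for 0.1 s.
2. the timer's large button is pressed down (value of joint start above 0.004 m), for 0.02 s.
At the end, for the whole second after the job is handed in: low wide jar: lid within 2 mm of its seat, jar upright and within 20 mm of its start; both buttons up; slim jars' lids still over 5 mm proud, tall wide jar closed; other jars within 10 mm and loose things within 15 mm of their start (value of joint each of lid_wide, lid_tall below 0.002 m and value of joint each of start, clear below 0.0015 m and value of joint each of lid_slim, lid_small above 0.005 m and angle between jar_wide's own z axis and vertical below 0.03 rad and distance of jar_wide from where it was at the start of the episode below 0.02 m and linear speed of jar_wide below 0.01 m/s and distance of each of jar_slim, jar_small, jar_tall from where it was at the start of the episode below 0.01 m and distance of each of cork_ring, spare_lid, brush, loupe, specimen_block from where it was at the start of the episode below 0.015 m); the robot touches nothing.
It fails at once if the small button is pressed, or the timer is started before the low wide jar's lid is home (value of joint each of start, lid_wide above 0.003 m or value of joint clear above 0.0025 m).
It fails at once if another jar or its lid is touched or shifted ((contact force between any of the fingers, the arm and jar_slim above 0.5 N or contact force between any of the fingers, the arm and jar_small above 0.5 N or contact force between any of the fingers, the arm and jar_tall above 0.5 N) or (distance of any of jar_slim, jar_small, jar_tall from where it was at the start of the episode above 0.01 m or value of joint any of lid_slim, lid_small below 0.005 m or value of joint any of lid_slim, lid_small, lid_tall above 0.014 m)).
It fails at once if the low wide jar is lifted, tipped or pushed over 20 mm, or its lid pulled up ((height (world z) of jar_wide above 0.006 m or angle between jar_wide's own z axis and vertical above 0.15 rad or distance of jar_wide from where it was at the start of the episode above 0.02 m) or value of joint lid_wide above 0.014 m).
It fails at once if the low wide jar or the timer is pressed harder than 40 N ((contact force between the fingers and jar_wide above 40 N or contact force between the fingers and timer above 40 N)).
It fails at once if a loose thing on the bench is shifted over 15 mm or lifted (distance of any of cork_ring, spare_lid, brush, loupe, specimen_block from where it was at the start of the episode above 0.015 m).
It also fails if it takes over 43 s, if anything falls off the work surface, if the arm or the gripper's body presses on something with over 40 N, if the wrist force passes 120 N, or if a joint passes its speed limit or range.

## Robot

A 6-joint arm with a two-finger parallel gripper is mounted at the origin on the work surface. World frame = base frame: x ahead of the robot, y to its left, z up, the work surface at z = 0. Lengths are in m, angles in rad, forces in N, time in s.
With the tool pointing down it reaches from about 0.35 to 0.85 m from the base axis. Payload 8.1 kg.
Tool frame: the origin (TCP) lies between the finger pads; the fingertips stand 14 mm ahead of it and the grasp point (between the pads) lies 5 mm behind it; z points along the fingers, y is the line along which they close (so a half turn about z gives the same grasp; the last joint's range is limited). The gripper opens to 85 mm and grips with 20 to 120 N. Pads are 22 mm wide; open, the fingers measure 114 mm over their backs; the gripper's body (76 mm by 85 mm) begins 54 mm behind the grasp point. The pads swing forward as they close: fully open they stand 13 mm farther back than shut.
Start: joints at [1.078, 0.13, 1.488, -0, 1.523, -0.085], TCP at [0.238, 0.551, 0.245] pointing down, gripper open.
Joint ranges: [-2.96, 2.96], [-0.89, 2.26], [0.02, 2.5], [-1.34, 4.48], [0, 2.73], [-2.66, 2.66]. Speed limits (rad/s): [2.39, 2.39, 2.79, 3.14, 3.14, 3.14].

## Interface

Orientations are given as a unit quaternion [x, y, z, w].
In Python, from station import manip, snapshot, calibration, ticket, spotter gives the robot as it stands.
- The arm moves only by the tool carry_out, never from a script. Its argument "plan" is a list of rows, each an object with "hand": the finger opening in mm, from 0 to 85.4; "dp": the shift along the tool's x, y, z in mm, a list of three; "rot": the turn, a rotation vector about the tool's x, y, z in rad, a list of three. A call has exactly 10 rows; each row shifts and turns the commanded pose from where the row before left it, along the tool's axes as they then stand; what a row does not reach is not made up. A row lasts 1/10 s, in which the tool goes at most 50 mm and 8.59 degrees, less where a joint would pass 70% of its speed; a pose out of reach is approached as far as the arm can. A call with a gripper value outside its range is refused whole. The fingers move at their own pace and stop on an object; "force" is the grip in N (left out, the last holds). Time passes only in rows, so rows that do not move let the fingers close, or fill a call up. It gives the time, the measured TCP pose, the force, the opening and the grip force at its end, in the units of the state.
- manip.sense(): the state, without advancing time (a new reading comes with each control period).
- snapshot(name): name is "scene" or "side" or "wrist"; returns (picture, depth): 480x640x3 uint8, red, green, blue; 480x640 float32, m along the optical axis (not along the pixel's ray), 0 where there is no reading.
- calibration(name): a dict with "fx", "fy", "cx", "cy" (pixels), "D" ([k1, k2, p1, p2, k3] as OpenCV has them; the pictures are not rectified), "extrinsics" (4x4, takes a point from world to camera coordinates). Camera axes: x right, y up, looking along -z (the intrinsics and any distortion apply to the point x, -y, -z); pixel columns grow to the right and rows downward; lengths in m; the calibration is good to about 2 mm. A picture is of the moment at which its call begins: read the wrist's pose just before it. calibration takes no time and is no camera call; for the wrist camera it gives the pose at the moment of the call.
- ticket.job_done(): hands the job in; it is judged then, once.
Trained networks look in the newest picture that a camera, given by its name, has taken for a name from the list of things; names that differ only in an ending like _2 or _b are one class to them, and where a whole thing is asked for, a point or a joint stands for the part that bears it (a point fixed in the world has none). Each returns a list of dicts, best first, with "confidence" (0 to 1); they miss things now and then, are a little off and sometimes report something else, mostly with a low value. They report only what shows in the picture. A call takes as long as a camera call.
- spotter.look_for(thing, camera): "rect" ([left, top, right, bottom] as shares, 0 to 1, of the picture: columns of its width, rows of its height, round what is visible of it).
- spotter.cut_out(thing, camera): "region" (480x640 bool, what is visible of it) and "rect" ([left, top, right, bottom] as shares, 0 to 1, of the picture: columns of its width, rows of its height, round what is visible of it).
- spotter.landmark_of(thing, camera): "centre" ([column, row] as shares, 0 to 1, of the picture: columns of its width, rows of its height: a listed point, or the origin of a listed thing).
The state is a dict: "clock": time; "qpos": joint angles; "qd": joint speeds; "tau": joint torques, N m; "eef_pos": TCP position; "eef_rot": TCP orientation; "force": force on the tool from outside, world axes, zero at the start; "wrist_torque": the same for the moment, N m; "opening": finger opening in m; "finger_force": force on a finger pad.
Only numpy, scipy, OpenCV 4.12 (cv2) and the standard library are available. Lean on these libraries where they do the work, as an engineer would, in place of code of your own. Each camera call takes 0.05 s, during which the arm holds its last target. There are 200 camera calls.

## Working session

There is one attempt and no reset: what is moved stays moved. The work goes in short steps, Python scripts to look and compute and a tool call to move; the robot and the scene stay as the last step left them, time stands still between calls to the robot, and variables do not carry over. Pictures are saved under pics/ and viewed, at most 10 in all, crops included, and the job is handed in when it is done.

Besides the shell and the picture viewer there is one more tool, called in YAML: its name, and indented under it one key for each argument. carry_out: Moves the arm, as the interface text tells. Its arguments: {"type":"object","properties":{"plan":{"type":"array"},"force":{"type":"number"}},"required":["plan"]}

```bash
mkdir -p pics; cat > h.py <<'E'
import numpy as np, cv2
from station import manip, snapshot, calibration, ticket, spotter
def world(c, u, v, d):
    K=np.array([[c['fx'],0,c['cx']],[0,c['fy'],c['cy']],[0,0,1]])
    uv=np.stack([np.ravel(u),np.ravel(v)],1).astype(float)[:,None]
    n=cv2.undistortPoints(uv,K,np.array(c['D']))[:,0]
    d=np.ravel(d)
    p=np.stack([n[:,0]*d,-n[:,1]*d,-d,np.ones_like(d)])
    return (np.linalg.inv(np.array(c['extrinsics']))@p)[:3].T
def look(cam,things,tag):
    im,dep=snapshot(cam); c=calibration(cam)
    cv2.imwrite(f'pics/{tag}.png',im[:,:,::-1])
    for t in things:
        for r in spotter.landmark_of(t,cam)[:2]:
            u,v=r['centre'][0]*640,r['centre'][1]*480
            d=dep[int(np.clip(v,0,479)),int(np.clip(u,0,639))]
            print(cam,t,'%.2f'%r['confidence'],int(u),int(v),world(c,u,v,d).round(3)[0])
    return im,dep,c
E
python3 - <<'E'
from h import *
for cam in('scene','side'):
    look(cam,['lid_wide_top','jar_wide','jar_tall','jar_small','jar_slim','start_top','clear_top','timer'],cam+'1')
s=manip.sense();print(s['clock'],s['eef_pos'],s['eef_rot'],s['force'],s['opening'])
E
```

```text
scene lid_wide_top 0.83 254 220 [ 0.656 -0.094  0.093]
scene jar_wide 0.81 258 243 [ 0.68  -0.057  0.074]
scene jar_tall 0.98 390 337 [0.651 0.269 0.096]
scene jar_tall 0.39 394 239 [0.469 0.123 0.065]
scene jar_small 0.70 214 208 [ 0.675 -0.206  0.04 ]
scene jar_slim 0.75 316 305 [0.683 0.114 0.045]
scene jar_slim 0.18 255 222 [ 0.655 -0.092  0.089]
scene start_top 0.62 365 211 [0.457 0.032 0.06 ]
scene start_top 0.26 217 207 [ 0.67  -0.202  0.044]
scene clear_top 0.63 390 240 [0.476 0.118 0.063]
scene timer 0.97 382 240 [0.479 0.101 0.046]
side lid_wide_top 0.71 383 293 [ 0.66  -0.091  0.093]
side lid_wide_top 0.42 242 347 [ 0.456 -0.079  0.011]
side jar_wide 0.93 377 338 [ 0.641 -0.135  0.05 ]
side jar_tall 0.93 301 209 [0.602 0.208 0.033]
side jar_small 0.89 405 411 [ 0.644 -0.248  0.04 ]
side jar_slim 0.89 344 253 [0.651 0.075 0.027]
side start_top 0.91 234 270 [0.46  0.034 0.061]
side clear_top 0.43 234 235 [0.47  0.12  0.062]
side timer 0.92 230 277 [0.453 0.022 0.058]
0.9 [0.23795383 0.5508053  0.24531806] [2.02508397e-01 9.79280526e-01 9.51416928e-07 1.46951290e-05] [ 0.20642095 -0.19416125 -0.53314145] 0.08510351687552987
```

View pics/scene1.png

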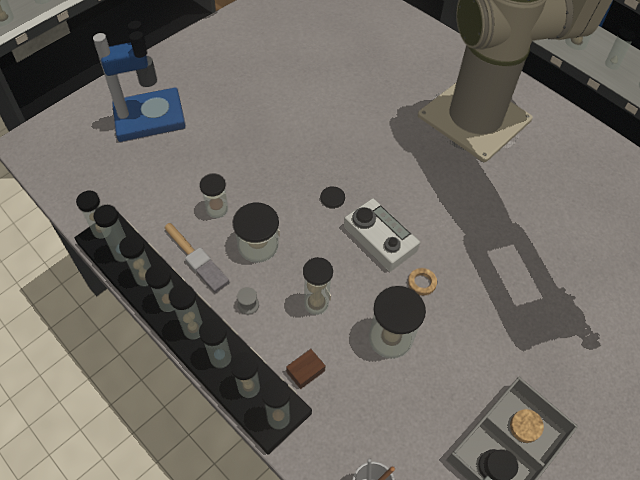

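View pics/side1.png

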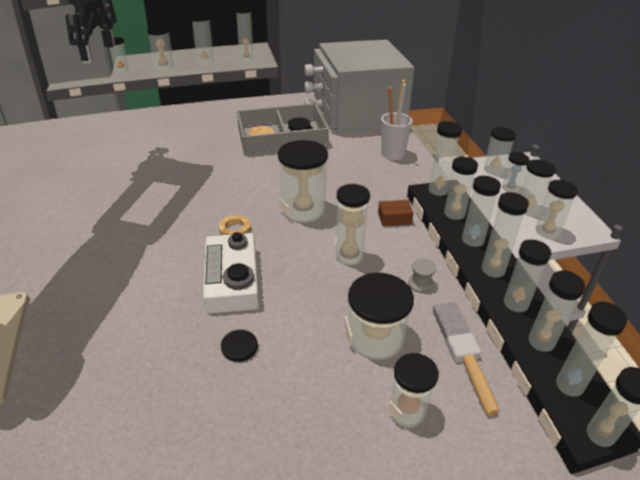

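The low wide jar is the lid at scene (256,222) and side (380,297). It stands between the small jar at (213,185) and the tall slim jar at (318,272). The large button is at scene (365,215) and side (238,273). The networks' points match both pictures, so I'm setting out with the fingers shut.

carry_out:
  plan:
    - {"hand": 0, "dp": [-32, -21, 0], "rot": [0, 0, 0]}
    - {"hand": 0, "dp": [-32, -21, 0], "rot": [0, 0, 0]}
    - {"hand": 0, "dp": [-32, -21, 0], "rot": [0, 0, 0]}
    - {"hand": 0, "dp": [-32, -21, 0], "rot": [0, 0, 0]}
    - {"hand": 0, "dp": [-32, -21, 0], "rot": [0, 0, 0]}
    - {"hand": 0, "dp": [-32, -21, 0], "rot": [0, 0, 0]}
    - {"hand": 0, "dp": [-32, -21, 0], "rot": [0, 0, 0]}
    - {"hand": 0, "dp": [-32, -21, 0], "rot": [0, 0, 0]}
    - {"hand": 0, "dp": [-32, -21, 0], "rot": [0, 0, 0]}
    - {"hand": 0, "dp": [-32, -21, 0], "rot": [0, 0, 0]}
  force: 20

```text
clock: 1.9
eef_pos: [0.4491, 0.2297, 0.2455]
eef_rot: [0.202, 0.979, 0.0, 0.0]
force: [0.9, 0.6, 0.8]
opening: -0.0001
finger_force: 0.0
```

carry_out:
  plan:
    - {"hand": 0, "dp": [-32, -21, 0], "rot": [0, 0, 0]}
    - {"hand": 0, "dp": [-32, -21, 0], "rot": [0, 0, 0]}
    - {"hand": 0, "dp": [-32, -21, 0], "rot": [0, 0, 0]}
    - {"hand": 0, "dp": [-32, -21, 0], "rot": [0, 0, 0]}
    - {"hand": 0, "dp": [-32, -21, 0], "rot": [0, 0, 0]}
    - {"hand": 0, "dp": [-32, -21, 0], "rot": [0, 0, 0]}
    - {"hand": 0, "dp": [-32, -21, 0], "rot": [0, 0, 0]}
    - {"hand": 0, "dp": [-20, -21, 0], "rot": [0, 0, 0]}
    - {"hand": 0, "dp": [0, 0, 0], "rot": [0, 0, 0]}
    - {"hand": 0, "dp": [0, 0, 0], "rot": [0, 0, 0]}

```text
clock: 2.9
eef_pos: [0.6057, -0.0203, 0.245]
eef_rot: [0.203, 0.979, 0.0, -0.0]
force: [-0.2, 0.9, 0.5]
opening: 0.0001
finger_force: 0.0
```

```bash
python3 - <<'E'
from h import *
s=manip.sense();print(s['clock'],s['eef_pos'],s['eef_rot'],s['force'],s['opening'])
im,dep,c=look('wrist',['lid_wide_top','jar_small','jar_slim'],'w1')
r=spotter.cut_out('lid_wide_top','wrist')
for q in r[:2]:
    v,u=np.nonzero(q['region']&(dep>0)); P=world(c,u,v,dep[v,u]); 
    z=np.percentile(P[:,2],90); T=P[abs(P[:,2]-z)<.006]
    print(q['confidence'],len(T),z,T.min(0),T.max(0),(T.min(0)+T.max(0))/2)
E
```

```text
2.9 [ 0.60570992 -0.02032249  0.24501553] [ 2.03209553e-01  9.79135206e-01  1.38776944e-04 -3.26256098e-04] [-0.18025061  0.87636264  0.52827077] 7.84674900312984e-05
wrist lid_wide_top 0.97 264 308 [ 0.656 -0.089  0.093]
wrist jar_small 0.79 171 312 [0.537 0.011 0.374]
wrist jar_small 0.59 348 12 [0.462 0.073 0.041]
wrist jar_slim 0.77 437 212 [0.645 0.082 0.064]
0.68 6206 0.09421238477081972 [ 0.60835861 -0.13645429  0.08823417] [ 0.69071984 -0.04379072  0.09602031] [ 0.64953922 -0.0901225   0.09212724]
```

carry_out:
  plan:
    - {"hand": 0, "dp": [-25, -15, 0], "rot": [0, 0, 0]}
    - {"hand": 0, "dp": [-25, -15, 0], "rot": [0, 0, 0]}
    - {"hand": 0, "dp": [-24, -14, 0], "rot": [0, 0, 0]}
    - {"hand": 0, "dp": [0, 0, 30], "rot": [0, 0, 0]}
    - {"hand": 0, "dp": [0, 0, 30], "rot": [0, 0, 0]}
    - {"hand": 0, "dp": [0, 0, 30], "rot": [0, 0, 0]}
    - {"hand": 0, "dp": [0, 0, 20], "rot": [0, 0, 0]}
    - {"hand": 0, "dp": [0, 0, 10], "rot": [0, 0, 0]}
    - {"hand": 0, "dp": [0, 0, 0], "rot": [0, 0, 0]}
    - {"hand": 0, "dp": [0, 0, 0], "rot": [0, 0, 0]}

```text
clock: 4.15
eef_pos: [0.6569, -0.0894, 0.1266]
eef_rot: [0.202, 0.979, 0.0, 0.001]
force: [-0.5, -0.2, -0.2]
opening: 0.0001
finger_force: 0.0
```

carry_out:
  plan:
    - {"hand": 0, "dp": [0, 0, 2], "rot": [0, 0, 0]}
    - {"hand": 0, "dp": [0, 0, 2], "rot": [0, 0, 0]}
    - {"hand": 0, "dp": [0, 0, 2], "rot": [0, 0, 0]}
    - {"hand": 0, "dp": [0, 0, 2], "rot": [0, 0, 0]}
    - {"hand": 0, "dp": [0, 0, 2], "rot": [0, 0, 0]}
    - {"hand": 0, "dp": [0, 0, 2], "rot": [0, 0, 0]}
    - {"hand": 0, "dp": [0, 0, 2], "rot": [0, 0, 0]}
    - {"hand": 0, "dp": [0, 0, 2], "rot": [0, 0, 0]}
    - {"hand": 0, "dp": [0, 0, 1], "rot": [0, 0, 0]}
    - {"hand": 0, "dp": [0, 0, 0], "rot": [0, 0, 0]}

```text
clock: 5.15
eef_pos: [0.6561, -0.0896, 0.108]
eef_rot: [0.202, 0.979, -0.0, -0.0]
force: [-0.5, -0.9, 0.1]
opening: 0.0001
finger_force: 0.0
```

carry_out:
  plan:
    - {"hand": 0, "dp": [0, 0, 1], "rot": [0, 0, 0]}
    - {"hand": 0, "dp": [0, 0, 1], "rot": [0, 0, 0]}
    - {"hand": 0, "dp": [0, 0, 1], "rot": [0, 0, 0]}
    - {"hand": 0, "dp": [0, 0, 1], "rot": [0, 0, 0]}
    - {"hand": 0, "dp": [0, 0, 1], "rot": [0, 0, 0]}
    - {"hand": 0, "dp": [0, 0, 0], "rot": [0, 0, 0]}
    - {"hand": 0, "dp": [0, 0, 0], "rot": [0, 0, 0]}
    - {"hand": 0, "dp": [0, 0, 0], "rot": [0, 0, 0]}
    - {"hand": 0, "dp": [0, 0, 0], "rot": [0, 0, 0]}
    - {"hand": 0, "dp": [0, 0, 0], "rot": [0, 0, 0]}

```text
clock: 6.15
eef_pos: [0.6564, -0.0896, 0.1033]
eef_rot: [0.203, 0.979, 0.0, 0.0]
force: [-0.3, -0.0, 3.4]
opening: -0.0001
finger_force: 1.5
```

carry_out:
  plan:
    - {"hand": 0, "dp": [0, 0, 0.5], "rot": [0, 0, 0]}
    - {"hand": 0, "dp": [0, 0, 0.5], "rot": [0, 0, 0]}
    - {"hand": 0, "dp": [0, 0, 0.5], "rot": [0, 0, 0]}
    - {"hand": 0, "dp": [0, 0, 0.5], "rot": [0, 0, 0]}
    - {"hand": 0, "dp": [0, 0, 0.5], "rot": [0, 0, 0]}
    - {"hand": 0, "dp": [0, 0, 0], "rot": [0, 0, 0]}
    - {"hand": 0, "dp": [0, 0, 0], "rot": [0, 0, 0]}
    - {"hand": 0, "dp": [0, 0, 0], "rot": [0, 0, 0]}
    - {"hand": 0, "dp": [0, 0, 0], "rot": [0, 0, 0]}
    - {"hand": 0, "dp": [0, 0, 0], "rot": [0, 0, 0]}

```text
clock: 7.15
eef_pos: [0.6564, -0.0896, 0.1008]
eef_rot: [0.202, 0.979, 0.0, 0.0]
force: [1.8, 0.5, 2.6]
opening: -0.0
finger_force: 1.5
```

carry_out:
  plan:
    - {"hand": 0, "dp": [0, 0, 0.4], "rot": [0, 0, 0]}
    - {"hand": 0, "dp": [0, 0, 0], "rot": [0, 0, 0]}
    - {"hand": 0, "dp": [0, 0, 0.4], "rot": [0, 0, 0]}
    - {"hand": 0, "dp": [0, 0, 0], "rot": [0, 0, 0]}
    - {"hand": 0, "dp": [0, 0, 0.3], "rot": [0, 0, 0]}
    - {"hand": 0, "dp": [0, 0, 0], "rot": [0, 0, 0]}
    - {"hand": 0, "dp": [0, 0, 0], "rot": [0, 0, 0]}
    - {"hand": 0, "dp": [0, 0, 0], "rot": [0, 0, 0]}
    - {"hand": 0, "dp": [0, 0, 0], "rot": [0, 0, 0]}
    - {"hand": 0, "dp": [0, 0, 0], "rot": [0, 0, 0]}

```text
clock: 8.15
eef_pos: [0.6564, -0.0896, 0.1001]
eef_rot: [0.202, 0.979, 0.0, 0.0]
force: [0.7, -0.7, 6.3]
opening: 0.0001
finger_force: 3.2
```

carry_out:
  plan:
    - {"hand": 0, "dp": [0, 0, 0.3], "rot": [0, 0, 0]}
    - {"hand": 0, "dp": [0, 0, 0], "rot": [0, 0, 0]}
    - {"hand": 0, "dp": [0, 0, 0.3], "rot": [0, 0, 0]}
    - {"hand": 0, "dp": [0, 0, 0], "rot": [0, 0, 0]}
    - {"hand": 0, "dp": [0, 0, 0], "rot": [0, 0, 0]}
    - {"hand": 0, "dp": [0, 0, 0], "rot": [0, 0, 0]}
    - {"hand": 0, "dp": [0, 0, 0], "rot": [0, 0, 0]}
    - {"hand": 0, "dp": [0, 0, 0], "rot": [0, 0, 0]}
    - {"hand": 0, "dp": [0, 0, 0], "rot": [0, 0, 0]}
    - {"hand": 0, "dp": [0, 0, 0], "rot": [0, 0, 0]}

```text
clock: 9.15
eef_pos: [0.6564, -0.0896, 0.1]
eef_rot: [0.202, 0.979, -0.0, 0.0]
force: [-3.4, 0.1, 10.6]
opening: -0.0002
finger_force: 5.0
```

The lid hit its hard stop: TCP z held at 0.100 (tip at 0.086) while the force rose to 10 N. Next I lift and go over to the large button.

carry_out:
  plan:
    - {"hand": 0, "dp": [0, 0, -20], "rot": [0, 0, 0]}
    - {"hand": 0, "dp": [0, 0, -40], "rot": [0, 0, 0]}
    - {"hand": 0, "dp": [0, 0, -40], "rot": [0, 0, 0]}
    - {"hand": 0, "dp": [38, 6, 0], "rot": [0, 0, 0]}
    - {"hand": 0, "dp": [38, 6, 0], "rot": [0, 0, 0]}
    - {"hand": 0, "dp": [38, 6, 0], "rot": [0, 0, 0]}
    - {"hand": 0, "dp": [38, 6, 0], "rot": [0, 0, 0]}
    - {"hand": 0, "dp": [39, 5, 0], "rot": [0, 0, 0]}
    - {"hand": 0, "dp": [39, 5, 0], "rot": [0, 0, 0]}
    - {"hand": 0, "dp": [0, 0, 0], "rot": [0, 0, 0]}

```text
clock: 10.15
eef_pos: [0.4541, 0.0348, 0.1971]
eef_rot: [0.201, 0.979, -0.0, -0.002]
force: [0.8, -0.0, 0.4]
opening: 0.0001
finger_force: 0.0
```

```bash
python3 - <<'E'
from h import *
for cam in('wrist','side','scene'): look(cam,['start_top','lid_wide_top','clear_top'],cam+'2')
s=manip.sense();print(s['clock'],s['eef_pos'],s['eef_rot'],s['force'])
E
```

```text
wrist start_top 0.84 321 243 [0.466 0.035 0.065]
wrist clear_top 0.59 433 210 [0.476 0.122 0.063]
side start_top 0.80 237 267 [0.466 0.04  0.062]
side lid_wide_top 0.95 383 298 [ 0.66  -0.094  0.085]
side clear_top 0.48 235 236 [0.47  0.116 0.062]
side clear_top 0.34 230 277 [0.454 0.023 0.058]
scene start_top 0.70 366 211 [0.459 0.035 0.061]
scene start_top 0.32 217 207 [ 0.669 -0.207  0.038]
scene clear_top 0.71 316 306 [0.682 0.112 0.041]
scene clear_top 0.50 390 240 [0.475 0.119 0.062]
10.75 [0.45877681 0.0325968  0.19896375] [ 2.02684792e-01  9.79244010e-01 -4.98895262e-05 -2.03215999e-04] [-0.14430974  0.65986517  0.73503472]
```

View pics/wrist2.png

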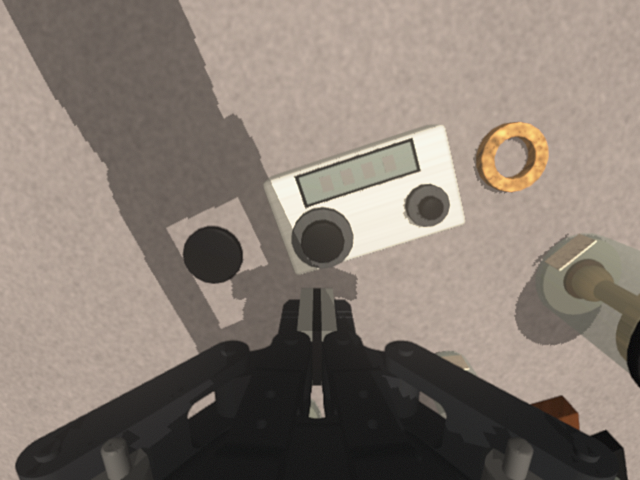

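The wrist picture shows the large button in its collar at (321,240), just ahead of the fingertips. The small button is at (430,207), well clear. A shift of a few mm, then press.

carry_out:
  plan:
    - {"hand": 0, "dp": [-2.5, 4, 20], "rot": [0, 0, 0]}
    - {"hand": 0, "dp": [0, 0, 30], "rot": [0, 0, 0]}
    - {"hand": 0, "dp": [0, 0, 30], "rot": [0, 0, 0]}
    - {"hand": 0, "dp": [0, 0, 25], "rot": [0, 0, 0]}
    - {"hand": 0, "dp": [0, 0, 10], "rot": [0, 0, 0]}
    - {"hand": 0, "dp": [0, 0, 0], "rot": [0, 0, 0]}
    - {"hand": 0, "dp": [0, 0, 0], "rot": [0, 0, 0]}
    - {"hand": 0, "dp": [0, 0, 0], "rot": [0, 0, 0]}
    - {"hand": 0, "dp": [0, 0, 0], "rot": [0, 0, 0]}
    - {"hand": 0, "dp": [0, 0, 0], "rot": [0, 0, 0]}

```text
clock: 11.75
eef_pos: [0.4632, 0.0355, 0.0851]
eef_rot: [0.202, 0.979, 0.0, 0.001]
force: [0.0, -0.4, 0.5]
opening: 0.0005
finger_force: 0.0
```

carry_out:
  plan:
    - {"hand": 0, "dp": [0, 0, 2], "rot": [0, 0, 0]}
    - {"hand": 0, "dp": [0, 0, 2], "rot": [0, 0, 0]}
    - {"hand": 0, "dp": [0, 0, 2], "rot": [0, 0, 0]}
    - {"hand": 0, "dp": [0, 0, 2], "rot": [0, 0, 0]}
    - {"hand": 0, "dp": [0, 0, 1], "rot": [0, 0, 0]}
    - {"hand": 0, "dp": [0, 0, 1], "rot": [0, 0, 0]}
    - {"hand": 0, "dp": [0, 0, 1], "rot": [0, 0, 0]}
    - {"hand": 0, "dp": [0, 0, 0], "rot": [0, 0, 0]}
    - {"hand": 0, "dp": [0, 0, 0], "rot": [0, 0, 0]}
    - {"hand": 0, "dp": [0, 0, 0], "rot": [0, 0, 0]}

```text
clock: 12.75
eef_pos: [0.4623, 0.0355, 0.0731]
eef_rot: [0.202, 0.979, -0.0, -0.0]
force: [-2.8, -0.9, 3.1]
opening: 0.0001
finger_force: 1.2
```

carry_out:
  plan:
    - {"hand": 0, "dp": [0, 0, 0.7], "rot": [0, 0, 0]}
    - {"hand": 0, "dp": [0, 0, 0.7], "rot": [0, 0, 0]}
    - {"hand": 0, "dp": [0, 0, 0.7], "rot": [0, 0, 0]}
    - {"hand": 0, "dp": [0, 0, 0.5], "rot": [0, 0, 0]}
    - {"hand": 0, "dp": [0, 0, 0.4], "rot": [0, 0, 0]}
    - {"hand": 0, "dp": [0, 0, 0.4], "rot": [0, 0, 0]}
    - {"hand": 0, "dp": [0, 0, 0], "rot": [0, 0, 0]}
    - {"hand": 0, "dp": [0, 0, 0], "rot": [0, 0, 0]}
    - {"hand": 0, "dp": [0, 0, 0], "rot": [0, 0, 0]}
    - {"hand": 0, "dp": [0, 0, 0], "rot": [0, 0, 0]}

```text
clock: 13.75
eef_pos: [0.4625, 0.0355, 0.07]
eef_rot: [0.202, 0.979, -0.0, 0.0]
force: [-4.2, -0.3, 7.1]
opening: -0.0001
finger_force: 3.3
```

The button is fully down: tip at 0.056, force 7 N, above the spring's 4 N. Drawing away.

carry_out:
  plan:
    - {"hand": 0, "dp": [0, 0, -5], "rot": [0, 0, 0]}
    - {"hand": 0, "dp": [0, 0, -15], "rot": [0, 0, 0]}
    - {"hand": 0, "dp": [0, 0, -40], "rot": [0, 0, 0]}
    - {"hand": 0, "dp": [0, 0, -40], "rot": [0, 0, 0]}
    - {"hand": 0, "dp": [0, 0, -40], "rot": [0, 0, 0]}
    - {"hand": 0, "dp": [0, 0, -20], "rot": [0, 0, 0]}
    - {"hand": 0, "dp": [0, 0, 0], "rot": [0, 0, 0]}
    - {"hand": 0, "dp": [0, 0, 0], "rot": [0, 0, 0]}
    - {"hand": 0, "dp": [0, 0, 0], "rot": [0, 0, 0]}
    - {"hand": 0, "dp": [0, 0, 0], "rot": [0, 0, 0]}

```text
clock: 14.75
eef_pos: [0.4616, 0.0355, 0.228]
eef_rot: [0.203, 0.979, -0.0, -0.001]
force: [-0.6, 1.1, 0.4]
opening: -0.0004
finger_force: 0.0
```

```bash
python3 - <<'E'
from h import *
look('side',['start_top','lid_wide_top'],'side3')
E
```

```text
side start_top 0.72 234 271 [0.461 0.032 0.062]
side lid_wide_top 0.98 383 295 [ 0.661 -0.088  0.086]
```

View pics/side3.png

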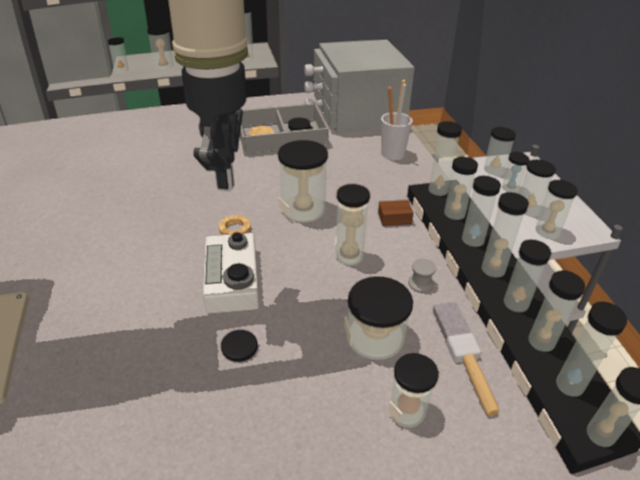

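The wide lid at (380,300) is down to 0.086 m. The large button at (238,273) is back up at 0.062 m, everything else is where it was, and the hand is clear.

```bash
python3 -c "
from station import ticket
print(ticket.job_done())"
```

```text
the job is handed in; nothing more can be done
None
```

The low wide jar's lid is pressed home, the timer's large button was pressed and has sprung back up, the arm is clear, and the job is handed in; no verdict was returned.

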